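# Make up two bond-tester kits

### The arm

A 6-joint arm with a two-finger parallel gripper is mounted at the origin on the work surface. World frame = base frame: x ahead of the robot, y to its left, z up, the work surface at z = 0. Lengths are in mm, angles in degrees, forces in N, time in s.
With the tool pointing down it reaches from about 325 to 875 mm from the base axis. Payload 4.4 kg.
Tool frame: the origin (TCP) lies midway between the tips of the shut fingers; the grasp point (between the pads) lies manip.pinch_z behind it (manip.pinch_z is the distance from the TCP to the grasp point, in mm); z points along the fingers, y is the line along which they close (so a half turn about z gives the same grasp; the last joint's range is limited). The gripper opens to 85 mm and grips with 20 to 120 N. Pads are 22 mm wide; open, the fingers measure 114 mm over their backs; the gripper's body (76 mm by 85 mm) begins 54 mm behind the grasp point. The pads swing forward as they close: fully open they stand 13 mm farther back than shut.
Start: joints at [-73.023, 11.837, 88.321, -0, 79.842, -8.623], TCP at [248.436, -518.563, 231.282] pointing down, gripper open.
Joint ranges: [-156.59, 156.59], [-49.26, 127.26], [12.9, 141.05], [-63.56, 243.56], [4.71, 150.69], [-161.64, 161.64]. Speed limits (degrees/s): [159.86, 159.86, 180, 180, 180, 180].

### API

Orientations are given as [roll, pitch, yaw] about the fixed x, y, z axes, in that order (R = Rz(yaw) Ry(pitch) Rx(roll)).
In Python, from workcell import readout, cams, job_done, manip gives the robot as it stands.
- The arm moves only by the tool drive_tool, never from a script. Its argument "moves" is a list of rows, each a list of 3 entries, a list of its own where there are three numbers: the turn, a rotation vector about the tool's x, y, z in shares of pi rad (1.0 is pi rad), then the shift along the tool's x, y, z in shares of 1 m (1.0 is 1 m), then the opening, from -1 (shut) to 1 (fully open). A call has 1 to 10 rows; each row is the pose to reach, as a shift and turn from the pose commanded when the call began, along the tool's axes at that moment; what a row does not reach only later rows make up. A row lasts 1/10 s, in which the tool goes at most 50 mm and 8.59 degrees, less where a joint would pass 70% of its speed; a pose out of reach is approached as far as the arm can. Shift and turn numbers lie between -1 and 1, and a call with a number outside is refused. A call with a gripper value outside its range is refused whole. The fingers move at their own pace and stop on an object; "force" is the grip in N (left out, the last holds). Time passes only in rows, so rows that repeat a pose let the fingers close. It gives the time, the measured TCP pose, the force, the opening and the grip force at its end, in the units of the state.
- readout.get_obs(): the state, without advancing time (a new reading comes with each control period).
- cams.capture(name): name is "side" or "top" or "wrist"; returns a dict with "img" (420x560x3 uint8, red, green, blue), "range_z" (420x560 float32, mm along the optical axis (not along the pixel's ray), 0 where there is no reading), "intrinsics" (3x3 intrinsics, pixels), "R" (3x3) and "t" (3): a world point X has camera coordinates R X + t; the wrist camera has in their place "T_tool_cam" (4x4, takes a point from camera to tool coordinates, whose origin is the TCP and whose axes are the flange's). Camera axes: x right, y down, z forward; pixel columns grow to the right and rows downward; lengths in mm; the calibration is good to about 2 mm. The wrist camera is an equidistant fisheye: a pixel r from the principal point sees the ray r / f radians off the axis. A picture is of the moment at which its call begins: read the wrist's pose just before it.
- job_done(): hands the job in; it is judged then, once.
Trained networks look in a picture, given as the dict that the camera call returned (one of the last four; its "shot" number tells which), for a name from the list of things; names that differ only in an ending like _2 or _b are one class to them, and where a whole thing is asked for, a point or a joint stands for the part that bears it (a point fixed in the world has none). Each returns a list of dicts, best first, with "confidence" (0 to 1); they miss things now and then, are a little off and sometimes report something else, mostly with a low value. They report only what shows in the picture. A call takes as long as a camera call.
- cams.boxes_of(thing, picture): "position" ([x, y, z] in mm, in the coordinates of the camera as it stood for that picture, good to about 4 mm: the middle of the surface that is visible of it).
- cams.tip_of(thing, picture): "position" ([x, y, z] in mm, in the coordinates of the camera as it stood for that picture, good to about 4 mm: a listed point, or the origin of a listed thing).
The state is a dict: "time_s": time; "qpos": joint angles; "qd": joint speeds; "joint_torque": joint torques, N m; "ee_pos": TCP position; "orientation": TCP orientation; "ft_force": force on the tool from outside, world axes, zero at the start; "wrist_torque": the same for the moment, N m; "finger_gap": finger opening in mm; "grip_force": force on a finger pad.
Only numpy, scipy, OpenCV 4.12 (cv2) and the standard library are available. Lean on these libraries where they do the work, as an engineer would, in place of code of your own. Each camera call takes 0.05 s, during which the arm holds its last target. There are 200 camera calls.

### The job

Make up two test kits from the stock on the bench: in the rectangular tray, the long clamp jaw goes in the larger compartment and the small steel weight in the smaller one; in the round tray go the short clamp jaw and the large steel weight, side by side. Everything must rest on the tray floors as it stood on the bench, the jaws flat and the weights upright; set each thing down gently, never letting it drop. Leave the lens, spacer ring, jar and tip box where they are.

Things in the scene. Friction and masses are not known exactly. Their poses are not given: they have to be found in the camera images.
- rect_tray: Grey rectangular tray fixed to the bench at any yaw, 174 (x) x 78 (y) x 8 mm high. Origin: centre of its underside, z up. Floor 3 mm thick; walls and one cross wall 4 mm thick, as high as the tray. Larger compartment: inside 100 x 70 mm, its centre 33 mm from the origin towards tray -x. Smaller one: inside 62 x 70 mm, its centre 52 mm from the origin towards tray +x.
- round_tray: Shallow grey round tray fixed to the bench, 158 mm outside and 150 mm inside diameter, floor 3 mm thick, rim 8 mm high above the bench. Origin: centre of its underside, z up.
- large_weight: Large plain steel cylindrical calibration weight, upright, diameter 42 mm, height 46 mm, about 0.5 kg. Origin: centre of its underside, z up along its axis.
- small_weight: Small plain steel cylindrical calibration weight, upright, diameter 26 mm, height 38 mm, about 0.15 kg. Origin: centre of its underside, z up along its axis.
- long_jaw: Long clamp jaw: aluminium bar with two dark screw heads on top, 75 mm long (its x) x 24 mm wide (y) x 36 mm high, about 0.17 kg. Origin: centre of its underside, z up.
- short_jaw: Short clamp jaw: like the long one but 45 mm long (its x) x 24 mm wide (y) x 36 mm high, about 0.1 kg. Origin: centre of its underside, z up.
- lens: Objective lens, not in either kit: aluminium barrel 36 mm in diameter with a black rubber band and a tapered nose pointing up, 50 mm high. Origin: centre of its underside.
- spacer_ring: Aluminium spacer ring, not in either kit: 52 mm outside, 32 mm inside diameter, 16 mm high, lying flat. Origin: centre of its underside.
- jar: Brown glass jar with a black screw lid, a bystander: 38 mm in diameter, 42 mm high. Origin: centre of its underside.
- tip_box: Small flat white plastic box with a grey seam, a bystander: 52 (x) x 36 (y) x 18 mm high. Origin: centre of its underside.

How it is judged (in metres and radians):
At the end, for the whole second after the job is handed in: Jaws and weights rest level (0.08 rad) on their tray floors (2.5 mm), released: long jaw within 20/26 mm and small weight within 21/26 mm of their compartment centres along/across, short jaw and large weight within 62 mm of the round tray's centre; the other four moved under 20 mm, upright (horizontal distance between each of large_weight, short_jaw and round_tray below 0.062 m and z of large_weight in the frame of round_tray between 0.0005 and 0.0055 m and angle between each of large_weight, small_weight, long_jaw, short_jaw's own z axis and vertical below 0.08 rad and linear speed of each of large_weight, small_weight, long_jaw, short_jaw below 0.02 m/s and angular speed of each of large_weight, small_weight, long_jaw, short_jaw below 0.2 rad/s and x of small_weight in the frame of rect_tray between 0.031 and 0.073 m and y of small_weight in the frame of rect_tray between -0.026 and 0.026 m and z of small_weight in the frame of rect_tray between 0.0005 and 0.0055 m and x of long_jaw in the frame of rect_tray between -0.053 and -0.013 m and y of long_jaw in the frame of rect_tray between -0.026 and 0.026 m and z of long_jaw in the frame of rect_tray between 0.0005 and 0.0055 m and z of short_jaw in the frame of round_tray between 0.0005 and 0.0055 m and distance of each of lens, spacer_ring, jar, tip_box from where it was at the start of the episode below 0.02 m and angle between each of lens, spacer_ring, jar, tip_box's own z axis and vertical below 0.15 rad); the robot touches nothing.
It fails at once if the lens, spacer ring, jar or tip box is pushed or carried more than 20 mm from its place, or knocked over (distance of any of lens, spacer_ring, jar, tip_box from where it was at the start of the episode above 0.02 m or angle between any of lens, spacer_ring, jar, tip_box's own z axis and vertical above 0.3 rad).
It fails at once if a jaw or weight is dropped: it falls faster than 0.5 m/s (from more than about 13 mm) with the fingers off it ((contact force between the fingers and large_weight below 0.05 N and linear speed of large_weight above 0.5 m/s) or (contact force between the fingers and small_weight below 0.05 N and linear speed of small_weight above 0.5 m/s) or (contact force between the fingers and long_jaw below 0.05 N and linear speed of long_jaw above 0.5 m/s) or (contact force between the fingers and short_jaw below 0.05 N and linear speed of short_jaw above 0.5 m/s)).
It also fails if it takes over 102 s, if anything falls off the work surface, if the arm or the gripper's body presses on something with over 40 N, if the wrist force passes 120 N, or if a joint passes its speed limit or range.

## Working session

There is one attempt and no reset: what is moved stays moved. The work goes in short steps, Python scripts to look and compute and a tool call to move; the robot and the scene stay as the last step left them, time stands still between calls to the robot, and variables do not carry over. Pictures are saved under pics/ and viewed, at most 14 in all, crops included, and the job is handed in when it is done.

Besides the shell and the picture viewer there is one more tool, called after "Call:" by a JSON object that holds its "api" and its "payload", one argument or row to a line. drive_tool: Moves the arm, as the interface text tells. Its arguments: {"type":"object","properties":{"moves":{"type":"array"},"force":{"type":"number"}},"required":["moves"]}

```bash
mkdir -p pics; ls; cat > h.py <<'E'
import numpy as np, cv2
from workcell import readout, cams, job_done, manip
def w(c,p): return c["R"].T@(np.array(p)-c["t"])
def save(c,n): cv2.imwrite(f"pics/{n}.png",c["img"][:,:,::-1])
E
python3 - <<'E'
from h import *
o=readout.get_obs(); print({k:np.round(v,2) for k,v in o.items()}, manip.pinch_z)
N="rect_tray round_tray large_weight small_weight long_jaw short_jaw lens spacer_ring jar tip_box".split()
for n in ("top","side"):
    c=cams.capture(n); save(c,n); c["R"]=np.array(c["R"]);print(n,c["intrinsics"],(-c["R"].T@c["t"]).round())
    for t in N:
        print(t,[(round(d["confidence"],2),w(c,d["position"]).round().tolist()) for d in cams.tip_of(t,c)[:2]],[(round(d["confidence"],2),w(c,d["position"]).round().tolist()) for d in cams.boxes_of(t,c)[:2]])
E
```

```text
pics
{'time_s': np.float64(0.0), 'qpos': array([-73.03,  11.88,  88.41,   0.  ,  79.84,  -8.62]), 'qd': array([ 0.03,  0.02,  0.03, -0.07, -0.04, -0.07]), 'joint_torque': array([ 0.000e+00, -3.830e+01, -2.916e+01, -0.000e+00,  1.000e-02,
        0.000e+00]), 'ee_pos': array([ 248.21, -517.82,  230.11]), 'orientation': array([-1.7987e+02, -2.0000e-02,  2.5600e+01]), 'ft_force': array([ 0.21, -0.21, -0.49]), 'wrist_torque': array([0.03, 0.02, 0.02]), 'grip_force': np.float64(0.0), 'finger_gap': np.float64(85.02)} 18.700000000000003
top [[504.97410748   0.         281.27271473]
 [  0.         504.97410748 199.42227146]
 [  0.           0.           1.        ]] [ 444.   19. 1064.]
rect_tray [(0.67, [477.0, 297.0, -1.0]), (0.52, [561.0, 10.0, -2.0])] [(0.62, [476.0, 300.0, 3.0])]
round_tray [(0.63, [506.0, -305.0, -2.0])] [(0.58, [501.0, -306.0, -1.0])]
large_weight [(0.78, [560.0, 7.0, 1.0])] [(0.59, [560.0, 8.0, 42.0])]
small_weight [(0.66, [687.0, -120.0, -2.0])] [(0.51, [686.0, -116.0, 36.0])]
long_jaw [(0.83, [560.0, -106.0, -2.0])] [(0.89, [557.0, -105.0, 34.0])]
short_jaw [(0.84, 
[... 581 characters left out ...]
08.0, -2.0]), (0.31, [478.0, 299.0, 5.0])] [(0.74, [504.0, -312.0, 1.0])]
large_weight [(0.89, [556.0, 3.0, 4.0])] [(0.83, [551.0, -11.0, 38.0])]
small_weight [(0.9, [681.0, -116.0, 3.0])] []
long_jaw [(0.75, [557.0, -108.0, 0.0]), (0.41, [558.0, 102.0, -1.0])] [(0.72, [551.0, -120.0, 28.0])]
short_jaw [(0.81, [460.0, -4.0, -0.0])] [(0.82, [456.0, -13.0, 26.0])]
lens [(0.97, [458.0, -104.0, -2.0])] [(0.58, [456.0, -116.0, 32.0])]
spacer_ring [(0.71, [469.0, 104.0, -0.0])] [(0.64, [466.0, 92.0, 9.0])]
jar [(0.77, [668.0, 115.0, -1.0])] [(0.74, [661.0, 101.0, 27.0])]
tip_box [(0.77, [556.0, 105.0, -2.0]), (0.18, [478.0, 299.0, 2.0])] [(0.85, [551.0, 93.0, 18.0]), (0.74, [675.0, -127.0, 28.0])]
```

View pics/top.png

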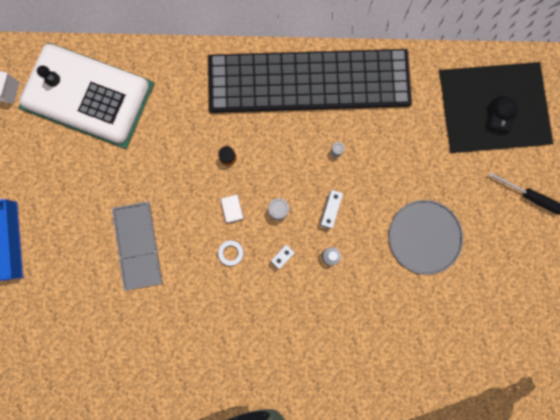

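View pics/side.png

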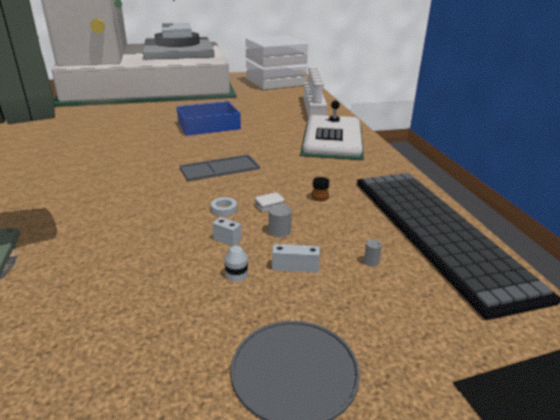

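The top picture shows the long jaw at (332,210), short jaw (283,257), large weight (278,209) and small weight (338,149). The rect tray is at (137,246), with its cross wall at (140,257), so the smaller compartment is towards low x. The round tray is at (425,237). The side picture agrees. Next I'll get yaws and finer centres from the top range image.

```bash
python3 - <<'E'
from h import *
def cloud(c):
    K=np.array(c["intrinsics"]);z=c["range_z"];v,u=np.mgrid[:420,:560]
    P=np.stack([(u-K[0,2])/K[0,0]*z,(v-K[1,2])/K[1,1]*z,z],-1)
    return (P-c["t"])@np.array(c["R"])
for n in ("top","side"):
    c=cams.capture(n);P=cloud(c);print(n)
    for t,x,y,r,h in [("large",558,6,40,36),("small",685,-118,35,28),("long",559,-106,52,28),("short",459,-2,40,28),("lens",457,-105,35,15),("ring",468,104,40,9),("jar",669,114,30,30),("box",557,100,40,10)]:
        m=(np.hypot(P[...,0]-x,P[...,1]-y)<r)&(P[...,2]>h)&(P[...,2]<60)
        q=P[m]; 
        if len(q)<5: print(t,len(q));continue
        (cx,cy),s,a=cv2.minAreaRect(q[:,:2].astype(np.float32));print(t,len(q),"c",round(cx,1),round(cy,1),np.round(s,1),"a",round(a,1),"z",np.median(q[:,2]).round(1),np.percentile(q[:,2],95).round(1))
    # trays: grey colour mask
    hsv=cv2.cvtColor(c["img"],cv2.COLOR_RGB2HSV)
    for t,x,y,r in [("rect",477,298,105),("round",506,-306,95)]:
        m=(np.hypot(P[...,0]-x,P[...,1]-y)<r)&(hsv[...,1]<80)
        q=P[m];f=q[:,:2].astype(np.float32);(cx,cy),s,a=cv2.minAreaRect(f);print(t,len(q),"c",round(cx,1),round(cy,1),np.round(s,1),"a",round(a,1),"z",np.percentile(q[:,2],[5,50,95]).round(1), "med bench",np.median(P[(np.hypot(P[...,0]-x,P[...,1]-y)<r+25)&(np.hypot(P[...,0]-x,P[...,1]-y)>r)][:,2]).round(1))
        if t=="rect":
            # cross wall
            B=cv2.boxPoints(((cx,cy),s,a));print(B.round().tolist())
E
```

```text
top
large 333 c 555.8 4.3 [38.7 41. ] a 89.8 z 44.4 47.5
small 126 c 684.1 -118.5 [24.3 23.8] a 57.7 z 36.0 39.8
long 432 c 557.2 -105.6 [24.4 75.1] a 73.1 z 34.9 37.7
short 262 c 458.2 -5.0 [22.9 43. ] a 45.4 z 35.2 38.1
lens 256 c 460.2 -104.4 [35.  32.5] a 89.7 z 42.5 50.9
ring 307 c 465.1 102.3 [50.  50.5] a 82.3 z 15.0 18.4
jar 229 c 667.0 113.7 [33.9 33.1] a 1.1 z 41.1 44.5
box 444 c 556.6 101.3 [53.6 36.7] a 15.2 z 16.9 20.5
rect 3225 c 479.3 299.4 [175.9  83.2] a 11.1 z [-0.6  2.9  8.4] med bench -0.5
[[385.0, 323.0], [401.0, 242.0], [574.0, 276.0], [558.0, 357.0]]
round 4368 c 503.2 -306.5 [155.9 155.7] a 89.8 z [-1.2  2.3  6.9] med bench -0.9
side
large 311 c 555.1 3.1 [41.1 41.5] a 81.9 z 44.1 46.2
small 181 c 683.5 -119.2 [26.6 25.2] a 46.4 z 36.2 38.0
long 571 c 556.2 -106.5 [26.1 75. ] a 73.2 z 35.3 36.8
short 285 c 457.2 -5.7 [26.5 46.5] a 46.5 z 35.0 36.9
lens 532 c 459.4 -110.5 [30.1 34.5] a 78.8 z 35.9 50.0
ring 267 c 464.5 99.4 [48.5 49.9] a 75.9 z 14.6 16.6
jar 178 c 666.5 111.2 [35.1 33.4] a 35.7 z 40.4 42.3
box 302 c 555.7 100.4 [54.3 39.3] a 12.8 z 16.9 18.4
rect 1257 c 480.4 307.3 [182.8 104.7] a 11.0 z [0.8 2.9 7.8] med bench -0.6
[[381.0, 341.0], [401.0, 239.0], [580.0, 273.0], [560.0, 376.0]]
round 10600 c 505.0 -299.2 [161.  160.6] a 77.7 z [1.5 3.  7.6] med bench -0.2
```

Both views agree within about 1.5 mm, and the heights fit the text: jaw tops about 35–37, weights about 45 and 37, tray floors about 3. I'll write a helper that gives tool-axis moves from the commanded pose.

```bash
cat > rel.py <<'E'
import sys,numpy as np
# rel.py x y z yaw(commanded)  then targets x,y,z,yaw -> turn z, shift
a=list(map(float,sys.argv[1:5]))
for s in sys.argv[5:]:
    b=list(map(float,s.split(',')));d=np.subtract(b,a);p=np.radians(a[3]);c,n=np.cos(p),np.sin(p)
    print(b,"turn",[0,0,round(-d[3],1)],"shift",[round(d[0]*c+d[1]*n,1),round(d[0]*n-d[1]*c,1),round(-d[2],1)])
E
python3 rel.py 248.436 -518.563 231.282 25.6 556.7,-106,130,-16.9
python3 rel.py 556.7 -106 130 -16.9 556.7,-106,9,-16.9 556.7,-106,130,-16.9 511,305,130,11.1
```

```text
[556.7, -106.0, 130.0, -16.9] turn [0, 0, np.float64(42.5)] shift [np.float64(456.3), np.float64(-238.9), np.float64(101.3)]
[556.7, -106.0, 9.0, -16.9] turn [0, 0, np.float64(-0.0)] shift [np.float64(0.0), np.float64(-0.0), np.float64(121.0)]
[556.7, -106.0, 130.0, -16.9] turn [0, 0, np.float64(-0.0)] shift [np.float64(0.0), np.float64(-0.0), np.float64(-0.0)]
[511.0, 305.0, 130.0, 11.1] turn [0, 0, np.float64(-28.0)] shift [np.float64(-163.2), np.float64(-380.0), np.float64(-0.0)]
```

The rows are not in the units I measure in: shifts go in shares of 1 m and turns go in shares of pi rad. I convert before sending: -239 mm / 1000 = -0.239, 101.3 mm / 1000 = 0.1013, 42.5 degrees / 180 = 0.2361.

Call:
{"api": "drive_tool", "payload": {
  "moves": [
    [[0, 0, 0.1111], [0.05, -0.12, 0.05], 1],
    [[0, 0, 0.2361], [0.1, -0.239, 0.1013], 1],
    [[0, 0, 0.2361], [0.1, -0.239, 0.1013], 1],
    [[0, 0, 0.2361], [0.1, -0.239, 0.1013], 1],
    [[0, 0, 0.2361], [0.1, -0.239, 0.1013], 1],
    [[0, 0, 0.2361], [0.1, -0.239, 0.1013], 1],
    [[0, 0, 0.2361], [0.1, -0.239, 0.1013], 1],
    [[0, 0, 0.2361], [0.1, -0.239, 0.1013], 1],
    [[0, 0, 0.2361], [0.1, -0.239, 0.1013], 1]
  ],
  "force": 60
}}

```text
time_s: 3.1
ee_pos: [236.0, -261.7, 131.2]
orientation: [179.9, -0.1, -16.9]
ft_force: [1.0, -0.2, 0.1]
finger_gap: 85.5
grip_force: 0.0
```

I sent that move before the helper's numbers were in. It landed at a safe place, (235.3,-259.8,130) commanded, and I'll go on from there with computed values only.

```bash
python3 rel.py 235.3 -259.8 130 -16.9 556.7,-106,130,-16.9
```

```text
[556.7, -106.0, 130.0, -16.9] turn [0, 0, np.float64(-0.0)] shift [np.float64(262.8), np.float64(-240.6), np.float64(-0.0)]
```

Converted, 262.8 mm / 1000 = 0.2628, -240.6 mm / 1000 = -0.2406.

Call:
{"api": "drive_tool", "payload": {
  "moves": [
    [[0, 0, 0], [0.2628, -0.2406, 0], 1],
    [[0, 0, 0], [0.2628, -0.2406, 0], 1],
    [[0, 0, 0], [0.2628, -0.2406, 0], 1],
    [[0, 0, 0], [0.2628, -0.2406, 0], 1],
    [[0, 0, 0], [0.2628, -0.2406, 0], 1],
    [[0, 0, 0], [0.2628, -0.2406, 0], 1],
    [[0, 0, 0], [0.2628, -0.2406, 0], 1],
    [[0, 0, 0], [0.2628, -0.2406, 0], 1],
    [[0, 0, 0], [0.2628, -0.2406, 0], 1],
    [[0, 0, 0], [0.2628, -0.2406, 0], 1]
  ],
  "force": 60
}}

```text
time_s: 4.1
ee_pos: [556.3, -107.0, 129.7]
orientation: [180.0, 0.1, -16.9]
ft_force: [0.1, 0.3, 0.1]
finger_gap: 85.4
grip_force: 0.0
```

```bash
cat > wr.py <<'E'
import sys
from h import *
from scipy.spatial.transform import Rotation as Ro
o=readout.get_obs();c=cams.capture("wrist");T=np.array(c["T_tool_cam"])
R=Ro.from_euler("xyz",o["orientation"],degrees=True).as_matrix()
print(o["ee_pos"].round(1) if hasattr(o["ee_pos"],"round") else o["ee_pos"],o["orientation"],o["time_s"])
for t in sys.argv[2:]:
    for d in cams.tip_of(t,c)[:2]: print(t,round(d["confidence"],2),(R@(T[:3,:3]@d["position"]+T[:3,3])+o["ee_pos"]).round(1))
if sys.argv[1]!="-": save(c,sys.argv[1])
E
python3 wr.py w1 long_jaw
```

```text
[ 556.3 -107.   129.7] [ 1.79973856e+02  5.46559860e-02 -1.69486120e+01] 4.1
long_jaw 0.75 [ 5.566e+02 -1.054e+02  3.000e-01]
```

View pics/w1.png

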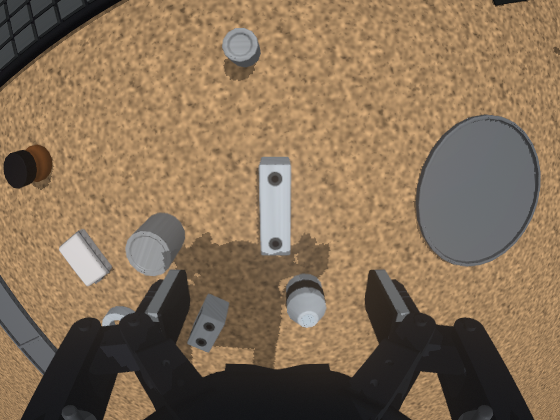

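The wrist view shows the long jaw at (275,207), upright in the picture and midway between the fingers at (165,310) and (390,310). The network agrees within 1 mm, so I'll descend and grip.

Converted, 121 mm / 1000 = 0.121, 115 mm / 1000 = 0.115.

Call:
{"api": "drive_tool", "payload": {
  "moves": [
    [[0, 0, 0], [0, 0, 0.04], 1],
    [[0, 0, 0], [0, 0, 0.075], 1],
    [[0, 0, 0], [0, 0, 0.1], 1],
    [[0, 0, 0], [0, 0, 0.115], 1],
    [[0, 0, 0], [0, 0, 0.121], 1],
    [[0, 0, 0], [0, 0, 0.121], 1],
    [[0, 0, 0], [0, 0, 0.121], -1],
    [[0, 0, 0], [0, 0, 0.121], -1],
    [[0, 0, 0], [0, 0, 0.121], -1],
    [[0, 0, 0], [0, 0, 0.121], -1]
  ],
  "force": 60
}}

```text
time_s: 5.2
ee_pos: [557.4, -106.1, 9.8]
orientation: [180.0, -0.1, -16.9]
ft_force: [-0.7, -0.8, -0.2]
finger_gap: 28.3
grip_force: 0.0
```

Call:
{"api": "drive_tool", "payload": {
  "moves": [
    [[0, 0, 0], [0, 0, 0], -1],
    [[0, 0, 0], [0, 0, 0], -1],
    [[0, 0, 0], [0, 0, 0], -1],
    [[0, 0, 0], [0, 0, 0], -1]
  ]
}}

```text
time_s: 5.6
ee_pos: [557.6, -106.2, 9.9]
orientation: [-180.0, -0.1, -16.9]
ft_force: [-0.4, 0.0, 5.4]
finger_gap: 23.2
grip_force: 60.0
```

Converted, -121 mm / 1000 = -0.121, -115 mm / 1000 = -0.115.

Call:
{"api": "drive_tool", "payload": {
  "moves": [
    [[0, 0, 0], [0, 0, -0.015], -1],
    [[0, 0, 0], [0, 0, -0.05], -1],
    [[0, 0, 0], [0, 0, -0.09], -1],
    [[0, 0, 0], [0, 0, -0.115], -1],
    [[0, 0, 0], [0, 0, -0.121], -1],
    [[0, 0, 0], [0, 0, -0.121], -1]
  ]
}}

```text
time_s: 6.2
ee_pos: [557.0, -106.1, 130.8]
orientation: [180.0, -0.1, -16.9]
ft_force: [-0.7, -0.0, -2.1]
finger_gap: 22.6
grip_force: 59.2
```

Converted, -356 mm / 1000 = -0.356, -326 mm / 1000 = -0.326, -28 degrees / 180 = -0.1556.

Call:
{"api": "drive_tool", "payload": {
  "moves": [
    [[0, 0, -0.0111], [-0.008, -0.019, 0], -1],
    [[0, 0, -0.0278], [-0.022, -0.052, 0], -1],
    [[0, 0, -0.0444], [-0.038, -0.089, 0], -1],
    [[0, 0, -0.0611], [-0.055, -0.128, 0], -1],
    [[0, 0, -0.0778], [-0.073, -0.169, 0], -1],
    [[0, 0, -0.0944], [-0.09, -0.21, 0], -1],
    [[0, 0, -0.1111], [-0.107, -0.25, 0], -1],
    [[0, 0, -0.1278], [-0.124, -0.289, 0], -1],
    [[0, 0, -0.1444], [-0.14, -0.326, 0], -1],
    [[0, 0, -0.1556], [-0.153, -0.356, 0], -1]
  ]
}}

```text
time_s: 7.2
ee_pos: [511.1, 280.6, 126.8]
orientation: [180.0, 0.3, 11.3]
ft_force: [1.3, 0.3, -1.8]
finger_gap: 22.6
grip_force: 59.2
```

```bash
python3 rel.py 556.7 -106 130 -16.9 511,305,130,11.1; python3 - <<'E'
import numpy as np
p=np.radians(-16.9);c,n=np.cos(p),np.sin(p);x,y=-153,-356
print(556.7+x*c+y*n,-106+x*n-y*c)
E
```

```text
[511.0, 305.0, 130.0, 11.1] turn [0, 0, np.float64(-28.0)] shift [np.float64(-163.2), np.float64(-380.0), np.float64(-0.0)]
513.797502560164 279.10307154504085
```

```bash
python3 rel.py 513.8 279.1 130 11.1 511,305,130,11.1; python3 wr.py w2 rect_tray
```

```text
[511.0, 305.0, 130.0, 11.1] turn [0, 0, np.float64(-0.0)] shift [np.float64(2.2), np.float64(-26.0), np.float64(-0.0)]
[511.1 280.6 126.8] [179.96871833   0.32466023  11.26784692] 7.2
rect_tray 0.84 [475.7 298.7   1.8]
```

View pics/w2.png

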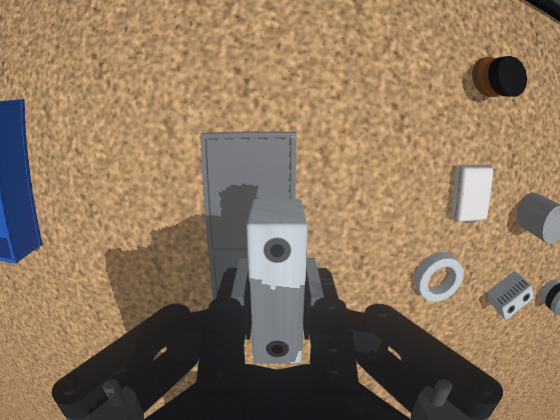

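The held jaw at (277,285) is square with the tray, whose cross wall shows at row 249 and far edge at row 132. The network puts the tray centre at (476,299), which agrees with the earlier value. I'll move over the place and lower.

Converted, 116 mm / 1000 = 0.116, 115 mm / 1000 = 0.115.

Call:
{"api": "drive_tool", "payload": {
  "moves": [
    [[0, 0, 0], [0.002, -0.015, 0], -1],
    [[0, 0, 0], [0.002, -0.026, 0], -1],
    [[0, 0, 0], [0.002, -0.026, 0.02], -1],
    [[0, 0, 0], [0.002, -0.026, 0.05], -1],
    [[0, 0, 0], [0.002, -0.026, 0.08], -1],
    [[0, 0, 0], [0.002, -0.026, 0.098], -1],
    [[0, 0, 0], [0.002, -0.026, 0.108], -1],
    [[0, 0, 0], [0.002, -0.026, 0.113], -1],
    [[0, 0, 0], [0.002, -0.026, 0.115], -1],
    [[0, 0, 0], [0.002, -0.026, 0.116], -1]
  ]
}}

```text
time_s: 8.3
ee_pos: [511.8, 305.2, 14.9]
orientation: [-180.0, -0.1, 11.1]
ft_force: [-0.5, 0.6, -1.7]
finger_gap: 23.1
grip_force: 59.4
```

Converted, 1.5 mm / 1000 = 0.0015, 1 mm / 1000 = 0.001.

Call:
{"api": "drive_tool", "payload": {
  "moves": [
    [[0, 0, 0], [0, 0, 0.001], -1],
    [[0, 0, 0], [0, 0, 0.0015], -1],
    [[0, 0, 0], [0, 0, 0.0015], -1]
  ]
}}

```text
time_s: 8.6
ee_pos: [511.2, 305.2, 13.1]
orientation: [-180.0, -0.1, 11.1]
ft_force: [1.6, 0.4, -0.5]
finger_gap: 23.3
grip_force: 59.4
```

Converted, 1 mm / 1000 = 0.001, 0.5 mm / 1000 = 0.0005.

Call:
{"api": "drive_tool", "payload": {
  "moves": [
    [[0, 0, 0], [0, 0, 0.0005], -1],
    [[0, 0, 0], [0, 0, 0.001], -1],
    [[0, 0, 0], [0, 0, 0.001], -1]
  ]
}}

```text
time_s: 8.9
ee_pos: [511.2, 305.2, 12.9]
orientation: [-180.0, -0.0, 11.1]
ft_force: [-3.0, -1.8, 6.3]
finger_gap: 23.1
grip_force: 60.6
```

Converted, -118.5 mm / 1000 = -0.1185, -85 mm / 1000 = -0.085.

Call:
{"api": "drive_tool", "payload": {
  "moves": [
    [[0, 0, 0], [0, 0, 0], 0.4],
    [[0, 0, 0], [0, 0, 0], 0.4],
    [[0, 0, 0], [0, 0, 0], 0.4],
    [[0, 0, 0], [0, 0, 0], 0.4],
    [[0, 0, 0], [0, 0, -0.01], 0.4],
    [[0, 0, 0], [0, 0, -0.04], 0.4],
    [[0, 0, 0], [0, 0, -0.085], 1],
    [[0, 0, 0], [0, 0, -0.1185], 1],
    [[0, 0, 0], [0, 0, -0.1185], 1]
  ]
}}

```text
time_s: 9.8
ee_pos: [515.5, 307.0, 137.6]
orientation: [-179.8, -0.8, 11.1]
ft_force: [0.4, 0.4, -0.1]
finger_gap: 85.2
grip_force: 0.0
```

```bash
python3 rel.py 510.8 305 130 11.1 457.7,-5.3,130,-44; python3 rel.py 457.7 -5.3 130 -44 478,-290.5,130,-30; python3 wr.py w3 long_jaw rect_tray
```

```text
[457.7, -5.3, 130.0, -44.0] turn [0, 0, np.float64(55.1)] shift [np.float64(-111.8), np.float64(294.3), np.float64(-0.0)]
[478.0, -290.5, 130.0, -30.0] turn [0, 0, np.float64(-14.0)] shift [np.float64(212.7), np.float64(191.1), np.float64(-0.0)]
[515.5 307.  137.6] [-179.84036099   -0.78555572   11.10387664] 9.8
long_jaw 0.68 [512.9 303.    4.2]
long_jaw 0.65 [478.2 296.7  -0.9]
rect_tray 0.87 [477.5 298.6  -0.6]
rect_tray 0.57 [ 4.562e+02 -6.000e-01 -2.000e-01]
```

View pics/w3.png

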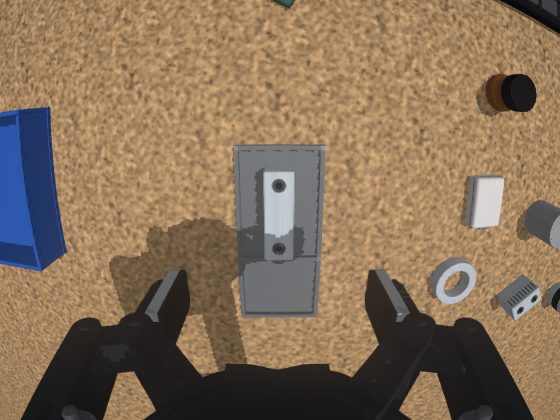

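The long jaw lies in the larger compartment at (279,215), square and clear of the walls, with its near end above the cross wall (row 256) only by parallax. Next is the short jaw.

Converted, 294.3 mm / 1000 = 0.2943, 282 mm / 1000 = 0.282, 55.1 degrees / 180 = 0.3061.

Call:
{"api": "drive_tool", "payload": {
  "moves": [
    [[0, 0, 0.0389], [-0.014, 0.037, 0], 1],
    [[0, 0, 0.0833], [-0.03, 0.08, 0], 1],
    [[0, 0, 0.1278], [-0.047, 0.124, 0], 1],
    [[0, 0, 0.1722], [-0.064, 0.168, 0], 1],
    [[0, 0, 0.2167], [-0.081, 0.212, 0], 1],
    [[0, 0, 0.2611], [-0.096, 0.253, 0], 1],
    [[0, 0, 0.2944], [-0.107, 0.282, 0], 1],
    [[0, 0, 0.3061], [-0.1118, 0.2943, 0], 1],
    [[0, 0, 0.3061], [-0.1118, 0.2943, 0], 1],
    [[0, 0, 0.3061], [-0.1118, 0.2943, 0], 1]
  ]
}}

```text
time_s: 10.95
ee_pos: [457.3, -4.5, 129.2]
orientation: [180.0, 0.1, -43.9]
ft_force: [0.3, 0.4, -0.1]
finger_gap: 85.3
grip_force: 0.0
```

```bash
python3 wr.py w4 short_jaw
```

```text
[457.3  -4.5 129.2] [ 1.79983216e+02  1.12392125e-01 -4.39431167e+01] 10.95
short_jaw 0.83 [4.582e+02 4.000e-01 0.000e+00]
```

View pics/w4.png

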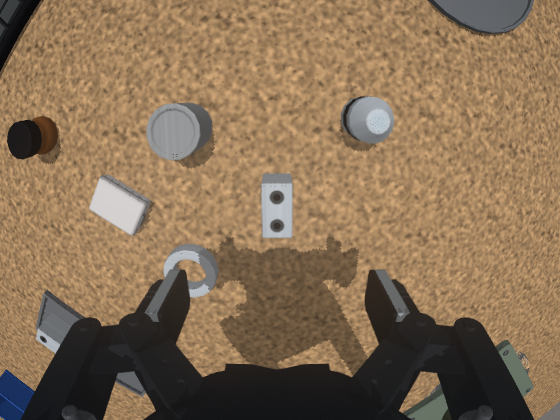

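The short jaw at (277,207) is upright in the picture and midway between the fingers. By numbers the ring stays about 40 mm clear of them. I'll go down and grip.

Converted, 121 mm / 1000 = 0.121, 115 mm / 1000 = 0.115.

Call:
{"api": "drive_tool", "payload": {
  "moves": [
    [[0, 0, 0], [0, 0, 0.04], 1],
    [[0, 0, 0], [0, 0, 0.075], 1],
    [[0, 0, 0], [0, 0, 0.1], 1],
    [[0, 0, 0], [0, 0, 0.115], 1],
    [[0, 0, 0], [0, 0, 0.121], 1],
    [[0, 0, 0], [0, 0, 0.121], 1],
    [[0, 0, 0], [0, 0, 0.121], -1],
    [[0, 0, 0], [0, 0, 0.121], -1],
    [[0, 0, 0], [0, 0, 0.121], -1],
    [[0, 0, 0], [0, 0, 0.121], -1]
  ]
}}

```text
time_s: 12.05
ee_pos: [458.4, -5.5, 9.7]
orientation: [-180.0, -0.1, -44.0]
ft_force: [0.1, -0.4, -0.1]
finger_gap: 28.3
grip_force: 0.0
```

Call:
{"api": "drive_tool", "payload": {
  "moves": [
    [[0, 0, 0], [0, 0, 0], -1],
    [[0, 0, 0], [0, 0, 0], -1],
    [[0, 0, 0], [0, 0, 0], -1],
    [[0, 0, 0], [0, 0, 0], -1]
  ]
}}

```text
time_s: 12.45
ee_pos: [458.7, -5.5, 9.8]
orientation: [-179.9, -0.1, -44.0]
ft_force: [-1.6, -0.1, 6.1]
finger_gap: 23.2
grip_force: 59.8
```

Converted, -121 mm / 1000 = -0.121, -115 mm / 1000 = -0.115.

Call:
{"api": "drive_tool", "payload": {
  "moves": [
    [[0, 0, 0], [0, 0, -0.015], -1],
    [[0, 0, 0], [0, 0, -0.05], -1],
    [[0, 0, 0], [0, 0, -0.09], -1],
    [[0, 0, 0], [0, 0, -0.115], -1],
    [[0, 0, 0], [0, 0, -0.121], -1],
    [[0, 0, 0], [0, 0, -0.121], -1]
  ]
}}

```text
time_s: 13.05
ee_pos: [458.0, -5.4, 130.2]
orientation: [-180.0, -0.1, -44.0]
ft_force: [0.3, -0.6, -1.1]
finger_gap: 22.9
grip_force: 59.0
```

Converted, 212.7 mm / 1000 = 0.2127, 191.1 mm / 1000 = 0.1911, -14 degrees / 180 = -0.0778.

Call:
{"api": "drive_tool", "payload": {
  "moves": [
    [[0, 0, -0.0111], [0.02, 0.018, 0], -1],
    [[0, 0, -0.0222], [0.048, 0.043, 0], -1],
    [[0, 0, -0.0333], [0.078, 0.07, 0], -1],
    [[0, 0, -0.0444], [0.108, 0.097, 0], -1],
    [[0, 0, -0.0556], [0.138, 0.124, 0], -1],
    [[0, 0, -0.0667], [0.168, 0.151, 0], -1],
    [[0, 0, -0.0722], [0.192, 0.1725, 0], -1],
    [[0, 0, -0.0778], [0.207, 0.186, 0], -1],
    [[0, 0, -0.0778], [0.2127, 0.1911, 0], -1],
    [[0, 0, -0.0778], [0.2127, 0.1911, 0], -1]
  ]
}}

```text
time_s: 14.05
ee_pos: [476.8, -290.2, 127.6]
orientation: [-179.9, 0.2, -30.1]
ft_force: [0.4, 1.0, -1.5]
finger_gap: 23.0
grip_force: 59.1
```

```bash
python3 wr.py w5 round_tray
```

```text
[ 476.8 -290.2  127.6] [-179.94597289    0.23781809  -30.10519453] 14.05
round_tray 0.78 [ 506.8 -308.2    0.7]
round_tray 0.22 [ 475.6 -286.   119.5]
```

View pics/w5.png

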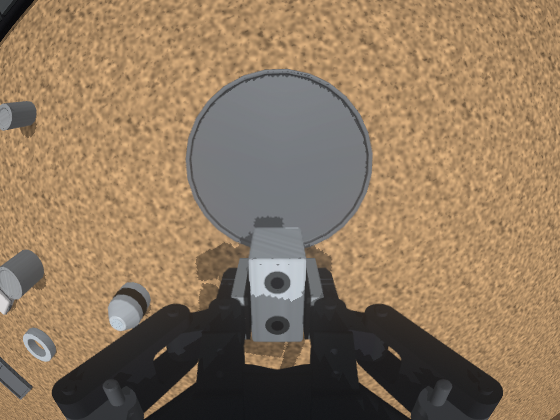

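The round tray shows at (280,160), and the jaw is held straight ahead of its near half. The network centre (507,-308) agrees, so I'll lower.

Converted, 118.5 mm / 1000 = 0.1185, 117 mm / 1000 = 0.117.

Call:
{"api": "drive_tool", "payload": {
  "moves": [
    [[0, 0, 0], [0, 0, 0.02], -1],
    [[0, 0, 0], [0, 0, 0.05], -1],
    [[0, 0, 0], [0, 0, 0.08], -1],
    [[0, 0, 0], [0, 0, 0.1], -1],
    [[0, 0, 0], [0, 0, 0.11], -1],
    [[0, 0, 0], [0, 0, 0.115], -1],
    [[0, 0, 0], [0, 0, 0.117], -1],
    [[0, 0, 0], [0, 0, 0.118], -1],
    [[0, 0, 0], [0, 0, 0.1185], -1],
    [[0, 0, 0], [0, 0, 0.1185], -1]
  ]
}}

```text
time_s: 15.15
ee_pos: [478.9, -291.0, 12.8]
orientation: [180.0, -0.1, -30.0]
ft_force: [-0.6, 1.1, 3.3]
finger_gap: 23.4
grip_force: 59.6
```

Converted, -118.5 mm / 1000 = -0.1185, -85 mm / 1000 = -0.085.

Call:
{"api": "drive_tool", "payload": {
  "moves": [
    [[0, 0, 0], [0, 0, 0], 0.4],
    [[0, 0, 0], [0, 0, 0], 0.4],
    [[0, 0, 0], [0, 0, 0], 0.4],
    [[0, 0, 0], [0, 0, 0], 0.4],
    [[0, 0, 0], [0, 0, -0.01], 0.4],
    [[0, 0, 0], [0, 0, -0.04], 0.4],
    [[0, 0, 0], [0, 0, -0.085], 1],
    [[0, 0, 0], [0, 0, -0.1185], 1],
    [[0, 0, 0], [0, 0, -0.1185], 1]
  ]
}}

```text
time_s: 16.05
ee_pos: [481.9, -293.7, 137.2]
orientation: [179.9, -0.8, -30.0]
ft_force: [0.0, -0.8, 0.7]
finger_gap: 85.1
grip_force: 0.0
```

```bash
python3 rel.py 478 -290.5 130 -30 555.5,4,130,-30; python3 rel.py 555.5 4 130 -30 534,-323,130,-30; python3 wr.py - short_jaw round_tray
```

```text
[555.5, 4.0, 130.0, -30.0] turn [0, 0, np.float64(-0.0)] shift [np.float64(-80.1), np.float64(-293.8), np.float64(-0.0)]
[534.0, -323.0, 130.0, -30.0] turn [0, 0, np.float64(-0.0)] shift [np.float64(144.9), np.float64(293.9), np.float64(-0.0)]
[ 481.9 -293.7  137.2] [179.86445986  -0.76602693 -29.99265708] 16.05
short_jaw 0.71 [ 476.6 -292.     0.8]
round_tray 0.62 [ 505.5 -308.6   -5. ]
```

Converted, -293.8 mm / 1000 = -0.2938, -80.1 mm / 1000 = -0.0801.

Call:
{"api": "drive_tool", "payload": {
  "moves": [
    [[0, 0, 0], [-0.007, -0.026, 0], 1],
    [[0, 0, 0], [-0.019, -0.07, 0], 1],
    [[0, 0, 0], [-0.031, -0.114, 0], 1],
    [[0, 0, 0], [-0.043, -0.158, 0], 1],
    [[0, 0, 0], [-0.055, -0.202, 0], 1],
    [[0, 0, 0], [-0.066, -0.242, 0], 1],
    [[0, 0, 0], [-0.074, -0.272, 0], 1],
    [[0, 0, 0], [-0.0801, -0.2938, 0], 1],
    [[0, 0, 0], [-0.0801, -0.2938, 0], 1],
    [[0, 0, 0], [-0.0801, -0.2938, 0], 1]
  ]
}}

```text
time_s: 17.2
ee_pos: [554.2, 4.2, 128.2]
orientation: [179.9, 0.2, -29.9]
ft_force: [-0.8, 0.1, -0.9]
finger_gap: 85.3
grip_force: 0.0
```

```bash
python3 wr.py w6 large_weight
```

```text
[554.2   4.2 128.2] [ 1.79892554e+02  1.79839412e-01 -2.99241203e+01] 17.2
large_weight 0.97 [555.2   4.   -3.7]
```

View pics/w6.png

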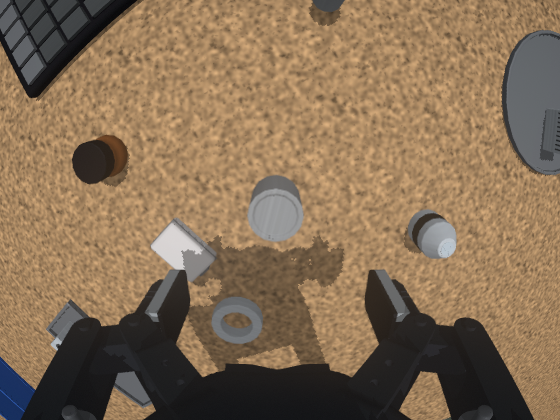

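The large weight is centred between the fingers at (276,212), and the tip box at (183,248) stays about 29 mm clear by calculation. I'll grip it at 100 N.

Converted, 121 mm / 1000 = 0.121, 100 mm / 1000 = 0.1.

Call:
{"api": "drive_tool", "payload": {
  "moves": [
    [[0, 0, 0], [0, 0, 0.04], 1],
    [[0, 0, 0], [0, 0, 0.075], 1],
    [[0, 0, 0], [0, 0, 0.1], 1],
    [[0, 0, 0], [0, 0, 0.115], 1],
    [[0, 0, 0], [0, 0, 0.121], 1],
    [[0, 0, 0], [0, 0, 0.121], 1],
    [[0, 0, 0], [0, 0, 0.121], -1],
    [[0, 0, 0], [0, 0, 0.121], -1],
    [[0, 0, 0], [0, 0, 0.121], -1],
    [[0, 0, 0], [0, 0, 0.121], -1]
  ],
  "force": 100
}}

```text
time_s: 18.3
ee_pos: [557.1, 4.0, 10.7]
orientation: [-179.9, -0.2, -30.0]
ft_force: [0.3, 0.2, 5.3]
finger_gap: 39.2
grip_force: 100.3
```

Call:
{"api": "drive_tool", "payload": {
  "moves": [
    [[0, 0, 0], [0, 0, 0], -1],
    [[0, 0, 0], [0, 0, 0], -1],
    [[0, 0, 0], [0, 0, 0], -1]
  ]
}}

```text
time_s: 18.6
ee_pos: [557.1, 4.0, 10.7]
orientation: [-179.9, -0.2, -30.0]
ft_force: [0.3, 0.3, 5.4]
finger_gap: 39.2
grip_force: 100.3
```

Converted, -121 mm / 1000 = -0.121, -115 mm / 1000 = -0.115.

Call:
{"api": "drive_tool", "payload": {
  "moves": [
    [[0, 0, 0], [0, 0, -0.01], -1],
    [[0, 0, 0], [0, 0, -0.035], -1],
    [[0, 0, 0], [0, 0, -0.065], -1],
    [[0, 0, 0], [0, 0, -0.095], -1],
    [[0, 0, 0], [0, 0, -0.115], -1],
    [[0, 0, 0], [0, 0, -0.121], -1],
    [[0, 0, 0], [0, 0, -0.121], -1]
  ]
}}

```text
time_s: 19.3
ee_pos: [555.2, 4.0, 130.0]
orientation: [180.0, -0.0, -30.0]
ft_force: [-0.5, -1.1, -6.3]
finger_gap: 39.2
grip_force: 101.5
```

Converted, 288 mm / 1000 = 0.288, 276 mm / 1000 = 0.276.

Call:
{"api": "drive_tool", "payload": {
  "moves": [
    [[0, 0, 0], [0.008, 0.016, 0], -1],
    [[0, 0, 0], [0.022, 0.045, 0], -1],
    [[0, 0, 0], [0.039, 0.079, 0], -1],
    [[0, 0, 0], [0.057, 0.116, 0], -1],
    [[0, 0, 0], [0.075, 0.153, 0], -1],
    [[0, 0, 0], [0.093, 0.19, 0], -1],
    [[0, 0, 0], [0.11, 0.224, 0], -1],
    [[0, 0, 0], [0.125, 0.253, 0], -1],
    [[0, 0, 0], [0.136, 0.276, 0], -1],
    [[0, 0, 0], [0.142, 0.288, 0], -1]
  ]
}}

```text
time_s: 20.3
ee_pos: [532.5, -317.8, 127.0]
orientation: [-180.0, 0.3, -30.1]
ft_force: [-0.3, 0.5, -6.2]
finger_gap: 39.8
grip_force: 102.0
```

Converted, 117 mm / 1000 = 0.117, 116.5 mm / 1000 = 0.1165.

Call:
{"api": "drive_tool", "payload": {
  "moves": [
    [[0, 0, 0], [0.0029, 0.0059, 0], -1],
    [[0, 0, 0], [0.0029, 0.0059, 0.01], -1],
    [[0, 0, 0], [0.0029, 0.0059, 0.03], -1],
    [[0, 0, 0], [0.0029, 0.0059, 0.06], -1],
    [[0, 0, 0], [0.0029, 0.0059, 0.088], -1],
    [[0, 0, 0], [0.0029, 0.0059, 0.105], -1],
    [[0, 0, 0], [0.0029, 0.0059, 0.112], -1],
    [[0, 0, 0], [0.0029, 0.0059, 0.115], -1],
    [[0, 0, 0], [0.0029, 0.0059, 0.1165], -1],
    [[0, 0, 0], [0.0029, 0.0059, 0.117], -1]
  ]
}}

```text
time_s: 21.3
ee_pos: [535.2, -323.8, 14.5]
orientation: [180.0, -0.2, -30.0]
ft_force: [0.5, -0.6, -6.1]
finger_gap: 38.9
grip_force: 101.9
```

Call:
{"api": "drive_tool", "payload": {
  "moves": [
    [[0, 0, 0], [0, 0, 0.0005], -1],
    [[0, 0, 0], [0, 0, 0.001], -1],
    [[0, 0, 0], [0, 0, 0.001], -1]
  ]
}}

```text
time_s: 21.6
ee_pos: [535.0, -323.8, 13.7]
orientation: [180.0, -0.1, -30.0]
ft_force: [-1.3, 1.4, 1.2]
finger_gap: 39.4
grip_force: 102.3
```

Converted, -118 mm / 1000 = -0.118, -85 mm / 1000 = -0.085.

Call:
{"api": "drive_tool", "payload": {
  "moves": [
    [[0, 0, 0], [0, 0, 0.0005], -1],
    [[0, 0, 0], [0, 0, 0.0005], 0.5],
    [[0, 0, 0], [0, 0, 0.0005], 0.5],
    [[0, 0, 0], [0, 0, 0.0005], 0.5],
    [[0, 0, 0], [0, 0, 0.0005], 0.5],
    [[0, 0, 0], [0, 0, -0.01], 0.5],
    [[0, 0, 0], [0, 0, -0.04], 0.5],
    [[0, 0, 0], [0, 0, -0.085], 1],
    [[0, 0, 0], [0, 0, -0.118], 1],
    [[0, 0, 0], [0, 0, -0.118], 1]
  ],
  "force": 60
}}

```text
time_s: 22.6
ee_pos: [538.1, -326.2, 138.0]
orientation: [179.9, -0.8, -30.0]
ft_force: [-0.2, -0.5, 1.0]
finger_gap: 85.3
grip_force: 0.0
```

```bash
python3 rel.py 534 -323 130 -30 684,-119,130,0;python3 rel.py 684 -119 130 0 427.5,288.5,130,11.1;  python3 wr.py w7 short_jaw large_weight
```

```text
[684.0, -119.0, 130.0, 0.0] turn [0, 0, np.float64(-30.0)] shift [np.float64(27.9), np.float64(-251.7), np.float64(-0.0)]
[427.5, 288.5, 130.0, 11.1] turn [0, 0, np.float64(-11.1)] shift [np.float64(-256.5), np.float64(-407.5), np.float64(-0.0)]
[ 538.1 -326.2  138. ] [179.87447043  -0.80421194 -29.99316415] 22.6
short_jaw 0.59 [ 476.7 -287.3    1.1]
large_weight 0.69 [ 534.5 -320.1    2.2]
```

View pics/w7.png

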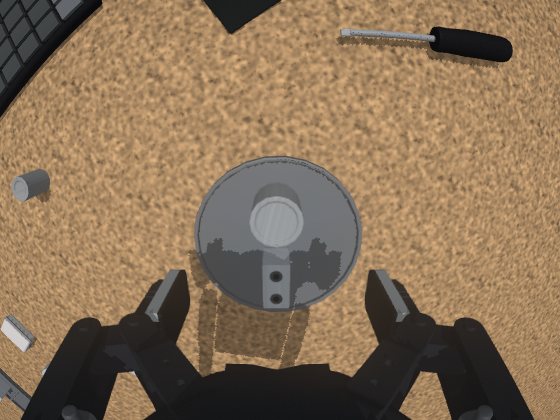

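The large weight (276,220) and short jaw (277,283) stand side by side in the round tray, both upright. Next is the small weight.

Converted, -251.7 mm / 1000 = -0.2517, 27.9 mm / 1000 = 0.0279, -30 degrees / 180 = -0.1667.

Call:
{"api": "drive_tool", "payload": {
  "moves": [
    [[0, 0, -0.0222], [0.003, -0.03, 0], 1],
    [[0, 0, -0.05], [0.008, -0.072, 0], 1],
    [[0, 0, -0.0778], [0.013, -0.115, 0], 1],
    [[0, 0, -0.1056], [0.018, -0.158, 0], 1],
    [[0, 0, -0.1333], [0.022, -0.2, 0], 1],
    [[0, 0, -0.1556], [0.026, -0.232, 0], 1],
    [[0, 0, -0.1667], [0.0279, -0.2517, 0], 1],
    [[0, 0, -0.1667], [0.0279, -0.2517, 0], 1],
    [[0, 0, -0.1667], [0.0279, -0.2517, 0], 1]
  ]
}}

```text
time_s: 23.65
ee_pos: [683.0, -119.3, 128.5]
orientation: [180.0, 0.2, -0.0]
ft_force: [0.3, -0.1, 0.5]
finger_gap: 85.4
grip_force: 0.0
```

```bash
python3 wr.py w8 small_weight
```

```text
[ 683.  -119.3  128.5] [ 1.79992394e+02  1.69497861e-01 -2.73057432e-02] 23.65
small_weight 0.83 [ 6.832e+02 -1.164e+02  3.000e-01]
```

View pics/w8.png

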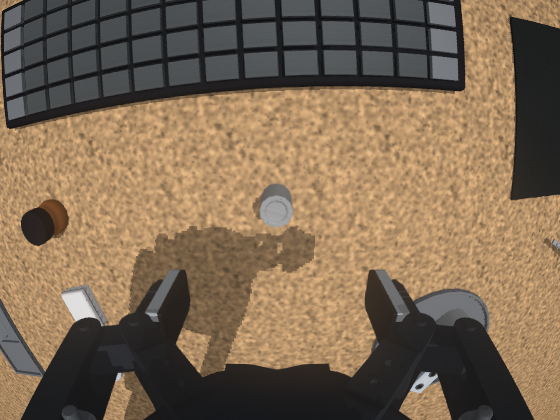

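The small weight is at (276,208), midway between the fingers with nothing near. I'll go down and grip.

Converted, 121 mm / 1000 = 0.121, 115 mm / 1000 = 0.115.

Call:
{"api": "drive_tool", "payload": {
  "moves": [
    [[0, 0, 0], [0, 0, 0.04], 1],
    [[0, 0, 0], [0, 0, 0.075], 1],
    [[0, 0, 0], [0, 0, 0.1], 1],
    [[0, 0, 0], [0, 0, 0.115], 1],
    [[0, 0, 0], [0, 0, 0.121], 1],
    [[0, 0, 0], [0, 0, 0.121], 1],
    [[0, 0, 0], [0, 0, 0.121], -1],
    [[0, 0, 0], [0, 0, 0.121], -1],
    [[0, 0, 0], [0, 0, 0.121], -1],
    [[0, 0, 0], [0, 0, 0.121], -1]
  ]
}}

```text
time_s: 24.75
ee_pos: [684.7, -119.1, 10.0]
orientation: [180.0, -0.1, 0.0]
ft_force: [0.3, -0.8, 0.0]
finger_gap: 28.2
grip_force: 0.0
```

Call:
{"api": "drive_tool", "payload": {
  "moves": [
    [[0, 0, 0], [0, 0, 0], -1],
    [[0, 0, 0], [0, 0, 0], -1],
    [[0, 0, 0], [0, 0, 0], -1],
    [[0, 0, 0], [0, 0, 0], -1]
  ]
}}

```text
time_s: 25.15
ee_pos: [685.0, -119.1, 10.2]
orientation: [180.0, -0.1, 0.0]
ft_force: [-0.2, 1.2, 5.3]
finger_gap: 23.5
grip_force: 59.1
```

Converted, -121 mm / 1000 = -0.121, -115 mm / 1000 = -0.115.

Call:
{"api": "drive_tool", "payload": {
  "moves": [
    [[0, 0, 0], [0, 0, -0.015], -1],
    [[0, 0, 0], [0, 0, -0.05], -1],
    [[0, 0, 0], [0, 0, -0.09], -1],
    [[0, 0, 0], [0, 0, -0.115], -1],
    [[0, 0, 0], [0, 0, -0.121], -1],
    [[0, 0, 0], [0, 0, -0.121], -1]
  ]
}}

```text
time_s: 25.75
ee_pos: [684.4, -119.1, 130.9]
orientation: [180.0, -0.1, -0.0]
ft_force: [1.0, 0.3, -3.1]
finger_gap: 23.3
grip_force: 58.9
```

Converted, -286 mm / 1000 = -0.286, -180 mm / 1000 = -0.18, -9 degrees / 180 = -0.05.

Call:
{"api": "drive_tool", "payload": {
  "moves": [
    [[0, 0, 0], [-0.01, -0.016, 0], -1],
    [[0, 0, -0.0056], [-0.027, -0.043, 0], -1],
    [[0, 0, -0.0111], [-0.047, -0.075, 0], -1],
    [[0, 0, -0.0167], [-0.069, -0.11, 0], -1],
    [[0, 0, -0.0222], [-0.091, -0.145, 0], -1],
    [[0, 0, -0.0278], [-0.113, -0.18, 0], -1],
    [[0, 0, -0.0333], [-0.134, -0.213, 0], -1],
    [[0, 0, -0.0389], [-0.153, -0.243, 0], -1],
    [[0, 0, -0.0444], [-0.169, -0.268, 0], -1],
    [[0, 0, -0.05], [-0.18, -0.286, 0], -1]
  ]
}}

```text
time_s: 26.75
ee_pos: [500.1, 168.2, 126.8]
orientation: [-180.0, 0.4, 9.1]
ft_force: [-0.2, -0.3, -2.0]
finger_gap: 23.6
grip_force: 59.1
```

```bash
python3 rel.py 504 167 130 9 427.5,288.5,130,11.1
```

```text
[427.5, 288.5, 130.0, 11.1] turn [0, 0, np.float64(-2.1)] shift [np.float64(-56.6), np.float64(-132.0), np.float64(-0.0)]
```

Converted, -132 mm / 1000 = -0.132, -56.6 mm / 1000 = -0.0566, -2.1 degrees / 180 = -0.0117.

Call:
{"api": "drive_tool", "payload": {
  "moves": [
    [[0, 0, -0.0056], [-0.009, -0.021, 0], -1],
    [[0, 0, -0.0056], [-0.023, -0.054, 0], -1],
    [[0, 0, -0.0111], [-0.038, -0.089, 0], -1],
    [[0, 0, -0.0117], [-0.05, -0.116, 0], -1],
    [[0, 0, -0.0117], [-0.0566, -0.132, 0], -1],
    [[0, 0, -0.0117], [-0.0566, -0.132, 0], -1],
    [[0, 0, -0.0117], [-0.0566, -0.132, 0], -1]
  ]
}}

```text
time_s: 27.45
ee_pos: [426.1, 287.8, 128.0]
orientation: [179.9, 0.2, 11.2]
ft_force: [-0.5, 0.0, -1.1]
finger_gap: 23.2
grip_force: 59.2
```

```bash
python3 wr.py w9 rect_tray long_jaw
```

```text
[426.1 287.8 128. ] [179.91052355   0.21889329  11.16500201] 27.45
rect_tray 0.87 [ 4.783e+02  2.959e+02 -2.000e-01]
long_jaw 0.95 [511.1 304.9   0.9]
```

View pics/w9.png

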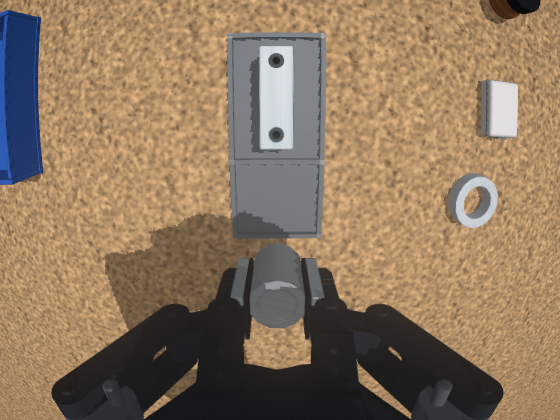

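The tray shows at (277,135), with the long jaw at (276,98) fully inside the larger compartment, and the small weight held straight. I'll lower it.

Converted, 118.5 mm / 1000 = 0.1185, 118 mm / 1000 = 0.118.

Call:
{"api": "drive_tool", "payload": {
  "moves": [
    [[0, 0, 0], [0, 0, 0.02], -1],
    [[0, 0, 0], [0, 0, 0.05], -1],
    [[0, 0, 0], [0, 0, 0.08], -1],
    [[0, 0, 0], [0, 0, 0.1], -1],
    [[0, 0, 0], [0, 0, 0.11], -1],
    [[0, 0, 0], [0, 0, 0.115], -1],
    [[0, 0, 0], [0, 0, 0.117], -1],
    [[0, 0, 0], [0, 0, 0.118], -1],
    [[0, 0, 0], [0, 0, 0.1185], -1],
    [[0, 0, 0], [0, 0, 0.1185], -1]
  ]
}}

```text
time_s: 28.6
ee_pos: [428.4, 288.5, 13.1]
orientation: [180.0, -0.1, 11.1]
ft_force: [-2.3, -3.4, 5.6]
finger_gap: 23.4
grip_force: 59.6
```

Contact at 5.6 N, so I'll release, lift and move aside.

Converted, -170 mm / 1000 = -0.17, -130 mm / 1000 = -0.13.

Call:
{"api": "drive_tool", "payload": {
  "moves": [
    [[0, 0, 0], [0, 0, 0], 0.4],
    [[0, 0, 0], [0, 0, 0], 0.4],
    [[0, 0, 0], [0, 0, 0], 0.4],
    [[0, 0, 0], [0, 0, 0], 0.4],
    [[0, 0, 0], [0, 0, -0.01], 0.4],
    [[0, 0, 0], [0, 0, -0.04], 0.4],
    [[0, 0, 0], [0, 0, -0.085], 1],
    [[0, 0, 0], [0, 0, -0.13], 1],
    [[0, 0, 0], [-0.05, 0, -0.17], 1],
    [[0, 0, 0], [-0.05, 0, -0.17], 1]
  ]
}}

```text
time_s: 29.6
ee_pos: [378.6, 279.7, 186.3]
orientation: [-179.9, -0.4, 11.1]
ft_force: [-0.7, 0.6, 0.2]
finger_gap: 85.1
grip_force: 0.0
```

```bash
python3 - <<'E'
from h import *
for n in ("top","side"):
    c=cams.capture(n); save(c,n+"_end"); c["R"]=np.array(c["R"])
    for t in "large_weight small_weight long_jaw short_jaw lens spacer_ring jar tip_box".split():
        print(n,t,[(round(d["confidence"],2),w(c,d["position"]).round().tolist()) for d in cams.tip_of(t,c)[:1]])
    K=np.array(c["intrinsics"]);z=c["range_z"];v,u=np.mgrid[:420,:560]
    P=(np.stack([(u-K[0,2])/K[0,0]*z,(v-K[1,2])/K[1,1]*z,z],-1)-c["t"])@c["R"]
    for t,x,y,r,h in [("small",427.5,288.5,30,28),("long",511,305,52,28),("short",478,-291,32,28),("large",534,-323,36,36)]:
        q=P[(np.hypot(P[...,0]-x,P[...,1]-y)<r)&(P[...,2]>h)&(P[...,2]<60)]
        if len(q)>5:
            a=cv2.minAreaRect(q[:,:2].astype(np.float32));print(t,np.round(a[0],1),np.round(a[1],1),round(a[2],1),np.median(q[:,2]).round(1))
E
```

```text
top large_weight [(0.79, [540.0, -325.0, 2.0])]
top small_weight [(0.51, [429.0, 288.0, 4.0])]
top long_jaw [(0.95, [515.0, 303.0, -1.0])]
top short_jaw []
top lens [(0.67, [461.0, -108.0, 0.0])]
top spacer_ring [(0.67, [467.0, 105.0, -1.0])]
top jar [(0.64, [665.0, 113.0, -5.0])]
top tip_box [(0.6, [557.0, 100.0, 2.0])]
small [428.3 287.8] [23.8 24.2] 0.6 39.4
long [511.  304.3] [75.1 25.3] 11.7 38.2
short [ 478.6 -290.4] [24.9 45.4] 59.6 37.7
large [ 534.  -322.8] [41.6 39.7] 84.8 46.6
side large_weight [(0.61, [534.0, -327.0, 7.0])]
side small_weight [(0.67, [423.0, 293.0, 7.0])]
side long_jaw [(0.92, [510.0, 304.0, 2.0])]
side short_jaw [(0.74, [479.0, -289.0, 2.0])]
side lens [(0.73, [460.0, -102.0, 0.0])]
side spacer_ring [(0.86, [467.0, 103.0, -1.0])]
side jar [(0.65, [667.0, 114.0, 2.0])]
side tip_box [(0.92, [554.0, 101.0, 0.0])]
small [427.7 286.5] [23.9 25.8] 17.8 38.3
long [510.3 302.8] [74.5 27.8] 12.2 37.1
short [ 477.9 -291.3] [26.3 44.9] 60.8 38.4
large [ 532.9 -323.7] [41.7 41.1] 15.4 47.5
```

View pics/side_end.png

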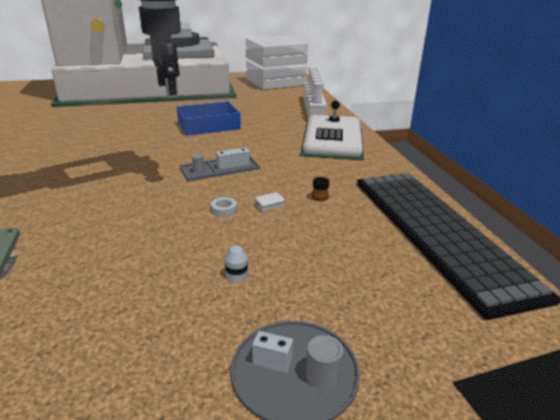

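The side picture shows all four in place: small weight (197,163) and long jaw (232,158) in the rect tray, short jaw (272,351) and large weight (323,360) in the round tray. Their tops stand about 3 mm higher than on the bench, which fits the tray floors, and the other four things haven't moved.

```bash
python3 -c "
from h import *
print(job_done())"
```

```text
the job is handed in; nothing more can be done
None
```

Both kits are made up and the job is handed in: the last pictures show all four pieces resting on their tray floors and the lens, spacer ring, jar and tip box still in place, at about 30 s of the 102 s allowed; the judge's result was not shown.

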